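Hang the green bottle in the slotted bottle rack

TASK

Hang the small green glass bottle by its white collar in the steel bottle rack: its neck goes in at the open, flared end of the slot, collar above the plate, and slides all the way to the closed end, where it is let go. Leave the amber and the clear bottle standing where they are.

Things in the scene. Friction and masses are not known exactly. Their poses are not given: they have to be found in the camera images.
- green_mid (a point): Loose green glass bottle, upright on the table, 165 mm tall, 0.15-0.31 kg, round about its z (up). Point on its axis, 82.5 mm above its underside. Heights above underside: body 58 mm wide to 60, shoulder to 80, neck 26 mm wide from 80 to the top at 165. White collar on the neck, 52 mm wide, from 104 to 110; grip the neck above it, at about 140. Collar and body cannot pass the slot.
- slot_end (a point): Fixed rack: level 5 mm steel plate, 150 mm wide, top 130 mm above the table, on posts 62 mm either side. Point: where the bottle's axis is when home, at plate-top height. x runs level along the slot from open to closed end. Slot 36 mm wide, straight from x=-87 mm; flared to 89 mm at the mouth, x=-127 mm (no rack before that). 7 mm blue rim. A hanging bottle's foot is 26 mm above the table.
- amber_mid (a point): Amber glass bottle, same shape and size, loose, to be left standing. Point on its axis, 82.5 mm above its underside.
- clear_mid (a point): Clear (colourless) glass bottle, same shape and size, loose, to be left standing. Point on its axis, 82.5 mm above its underside.

How it is judged:
On the way:
1. the green bottle's neck is in the slot near its open end, collar above the plate (x of green_mid in the frame of slot_end between -0.11 and -0.02 m and y of green_mid in the frame of slot_end between -0.03 and 0.03 m and z of green_mid in the frame of slot_end between -0.03 and 0 m), for 0.05 s.
At the end, for the whole second after the job is handed in: The green bottle hangs by its collar on the rack's plate, at rest and upright within 10 degrees, its axis within 15 mm of the closed-end position along the slot and 15 mm across it, its middle within 8 mm of the hanging height; the amber and clear bottles still stand within 40 mm of where they were (x of green_mid in the frame of slot_end between -0.015 and 0.012 m and y of green_mid in the frame of slot_end between -0.015 and 0.015 m and z of green_mid in the frame of slot_end between -0.0295 and -0.0135 m and angle between green_mid's own z axis and vertical below 0.18 rad and linear speed of green below 0.03 m/s and distance of each of amber_mid, clear_mid from where it was at the start of the episode below 0.04 m and angle between each of amber_mid, clear_mid's own z axis and vertical below 0.2 rad); the robot touches nothing.
It fails at once if the amber bottle is pushed more than 40 mm or tipped over (distance of amber_mid from where it was at the start of the episode above 0.04 m or angle between amber_mid's own z axis and vertical above 0.4 rad).
It fails at once if the clear bottle is pushed more than 40 mm or tipped over (distance of clear_mid from where it was at the start of the episode above 0.04 m or angle between clear_mid's own z axis and vertical above 0.4 rad).
It also fails if it takes over 42 s, if anything falls off the work surface, if the arm or the gripper's body presses on something with over 40 N, if the wrist force passes 120 N, or if a joint passes its speed limit or range.

ROBOT

A 7-joint arm with a two-finger parallel gripper is mounted at the origin on the work surface. World frame = base frame: x ahead of the robot, y to its left, z up, the work surface at z = 0. Lengths are in m, angles in rad, forces in N, time in s.
With the tool pointing down it reaches from about 0.4 to 0.85 m from the base axis. Payload 10.4 kg.
Tool frame: the origin (TCP) lies between the finger pads; the fingertips stand 14 mm ahead of it and the grasp point (between the pads) lies 5 mm behind it; z points along the fingers, y is the direction in which the jaws open and shut (so a half turn about z gives the same grasp; the last joint's range is limited). The gripper opens to 87 mm and grips with 3 to 60 N. Pads are 19 mm wide; open, the fingers measure 117 mm over their backs; the gripper's body (75 mm by 190 mm) begins 51 mm behind the grasp point.
Start: joints at [-0.023, 0.332, -0.065, 1.46, 0.022, 1.35, -0.088], TCP at [0.625, 0, 0.198] pointing down, gripper open.
Joint ranges: [-2.6, 2.6], [-0.5, 2.12], [-1.47, 1.34], [0.16, 2.42], [-1.27, 4.41], [0.06, 2.06], [-2.6, 2.6]. Speed limits (rad/s): [2.22, 2.22, 2.79, 2.79, 3.14, 3.14, 3.14].

INTERFACE

Orientations are given as a unit quaternion [x, y, z, w].
In Python, from bench import readout, camera, calibration, order gives the robot as it stands.
- The arm moves only by the tool apply_moves, never from a script. Its argument "deltas" is a list of rows, each an object with "translation": the shift along the world's x, y, z in m, a list of three; "turn": the turn, a rotation vector about the world's x, y, z in rad, a list of three; "hand": the finger opening in m, from 0 to 0.087. A call has 1 to 5 rows; each row shifts and turns the pose as measured when the row begins; what a row does not reach is not made up. A row lasts 1/10 s, in which the tool goes at most 50 mm and 8.59 degrees, less where a joint would pass 70% of its speed; a pose out of reach is approached as far as the arm can. A call with a gripper value outside its range is refused whole. The fingers move at their own pace and stop on an object; "newtons" is the grip in N (left out, the last holds). Time passes only in rows, so rows that do not move let the fingers close. It gives the time, the measured TCP pose, the force and the opening at its end, in the units of the state.
- readout.read_state(): the state, without advancing time (a new reading comes with each control period).
- camera(name): name is "scene" or "side" or "wrist"; returns the picture (480x640x3 uint8, red, green, blue); there is no depth.
- calibration(name): a dict with "fx", "fy", "cx", "cy" (pixels), "extrinsics" (4x4, takes a point from world to camera coordinates). Camera axes: x right, y down, z forward; pixel columns grow to the right and rows downward; lengths in m; the calibration is good to about 2 mm. A picture is of the moment at which its call begins: read the wrist's pose just before it. calibration takes no time and is no camera call; for the wrist camera it gives the pose at the moment of the call.
- order.close_job(): hands the job in, once; it reports no verdict.
The state is a dict: "time": time; "joint_positions": joint angles; "joint_vel": joint speeds; "joint_torque": joint torques, N m; "ee_pos": TCP position; "eef_rot": TCP orientation; "ft_force": force on the tool from outside, world axes, zero at the start; "torque": the same for the moment, N m; "width": finger opening in m.
Only numpy, scipy, OpenCV 4.12 (cv2) and the standard library are available. Lean on these libraries where they do the work, as an engineer would, in place of code of your own. Each camera call takes 0.05 s, during which the arm holds its last target. There are 200 camera calls.

## Working session

There is one attempt and no reset: what is moved stays moved. The work goes in short steps, Python scripts to look and compute and a tool call to move; the robot and the scene stay as the last step left them, time stands still between calls to the robot, and variables do not carry over. Pictures are saved under pics/ and viewed, about 8 in all and at most 12, crops included, and the job is handed in when it is done.

Besides the shell and the picture viewer there is one more tool, called after "Call:" by a JSON object that holds its "api" and its "payload". apply_moves: Moves the arm, as the interface text tells. Its arguments: {"type":"object","properties":{"deltas":{"type":"array","items":{"type":"object","properties":{"translation":{"type":"array","items":{"type":"number"}},"turn":{"type":"array","items":{"type":"number"}},"hand":{"type":"number"}}}},"newtons":{"type":"number"}},"required":["deltas"]}

```bash
mkdir -p pics; python3 - <<'E'
from bench import readout,camera,calibration
import cv2,numpy as np
s=readout.read_state();print(s['time'],s['ee_pos'],s['eef_rot'],s['width'],s['ft_force'])
for n in ['scene','side']:
    im=camera(n);cv2.imwrite(f'pics/{n}0.png',im[:,:,::-1]);c=calibration(n);print(n,c['fx'],c['fy'],c['cx'],c['cy'],np.round(c['extrinsics'],4).tolist())
E
```

```text
0.0 [ 6.24577132e-01 -4.82389448e-06  1.97234457e-01] [ 7.07095929e-01  7.07117258e-01 -5.50296987e-04 -4.76075265e-04] 0.08690580026217032 [-0.21604865 -0.14828454  0.00912591]
scene 527.4219480963673 527.4219480963673 320.9784496761762 236.59437695303396 [[-0.646, 0.7633, -0.0082, 0.3447], [0.5853, 0.4883, -0.6473, -0.2424], [-0.4901, -0.4229, -0.7622, 1.275], [0.0, 0.0, 0.0, 1.0]]
side 441.9138801164795 441.9138801164795 320.3029810631724 238.8915925491489 [[0.8203, -0.5719, -0.0047, -0.4479], [-0.3459, -0.4896, -0.8004, 0.3344], [0.4555, 0.6582, -0.5994, 0.6292], [0.0, 0.0, 0.0, 1.0]]
```

View pics/scene0.png

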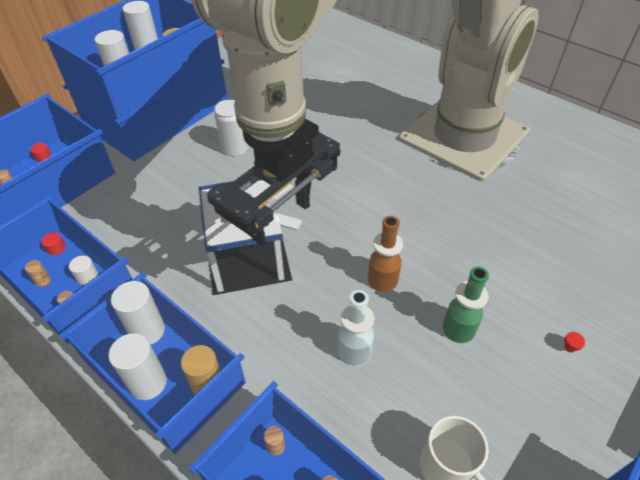

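View pics/side0.png

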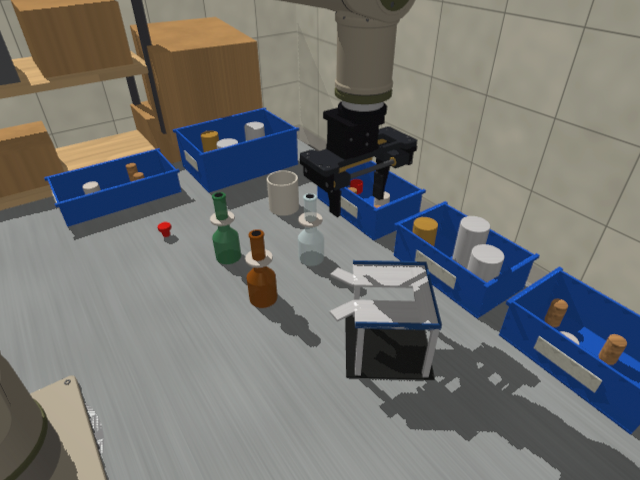

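The scene view shows the rack at about (245,235), with amber (388,244), clear (358,318) and green (471,294) marked by their collars. In the side view the slot opens to the left, towards the bottles: mouth at about (345,295), closed end at about (413,294). Next I'll triangulate the bottles and enlarge the rack.

```bash
cat > h.py <<'E'
from bench import readout,camera,calibration
import cv2,numpy as np
def ray(n,p,c=None):
    c=c or calibration(n);E=np.array(c['extrinsics']);R,t=E[:3,:3],E[:3,3]
    d=R.T@np.array([(p[0]-c['cx'])/c['fx'],(p[1]-c['cy'])/c['fy'],1]);return -R.T@t,d/np.linalg.norm(d)
def onz(n,p,z,c=None):
    o,d=ray(n,p,c);return o+d*(z-o[2])/d[2]
def tri(obs):
    A=np.zeros((3,3));b=np.zeros(3)
    for n,p in obs:
        o,d=ray(n,p);M=np.eye(3)-np.outer(d,d);A+=M;b+=M@o
    return np.linalg.solve(A,b)
def proj(n,P,c=None):
    c=c or calibration(n);E=np.array(c['extrinsics']);q=E[:3,:3]@P+E[:3,3]
    return np.array([c['fx']*q[0]/q[2]+c['cx'],c['fy']*q[1]/q[2]+c['cy']])
E
python3 - <<'E'
from h import *
P={'green':((471,294),(222,217)),'amber':((388,244),(260,258)),'clear':((358,318),(311,220))}
for k,(a,b) in P.items():
    print(k,'collar',onz('scene',a,.108).round(4),onz('side',b,.108).round(4),tri([('scene',a),('side',b)]).round(4))
s=cv2.imread('pics/side0.png')[250:385,320:450];cv2.imwrite('pics/sidecrop.png',cv2.resize(s,None,fx=4.4,fy=4.4,interpolation=cv2.INTER_CUBIC))
s=cv2.imread('pics/scene0.png');a=cv2.resize(s[170:300,190:310],None,fx=4,fy=4,interpolation=cv2.INTER_CUBIC);cv2.imwrite('pics/scenecrop.png',a)
E
```

```text
green collar [0.4708 0.2647 0.108 ] [0.4742 0.2684 0.108 ] [0.4728 0.2651 0.1104]
amber collar [0.4712 0.1013 0.108 ] [0.4739 0.0971 0.108 ] [0.4729 0.0999 0.1074]
clear collar [0.6232 0.1526 0.108 ] [0.6251 0.1475 0.108 ] [0.6246 0.1509 0.1068]
```

View pics/sidecrop.png

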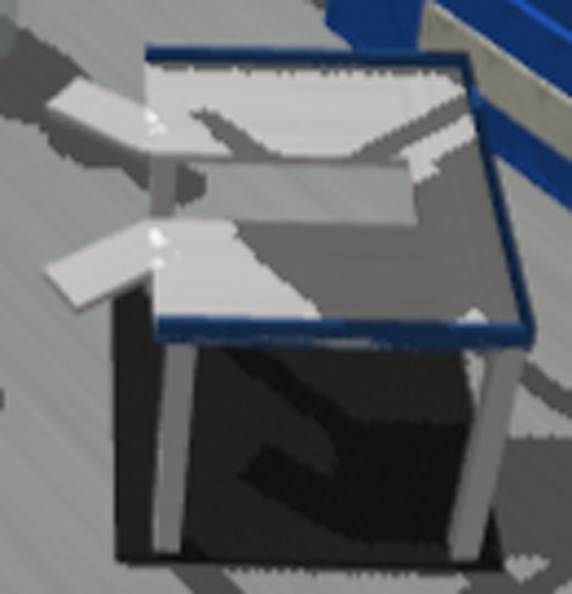

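```bash
python3 - <<'E'
from h import *
pts={'upL':(150,153),'upClosed':(408,162),'loL':(155,222),'loClosed':(417,224),'armUpTip_in':(45,104),'armLoTip_in':(43,268),'armUpTipout':(78,77),'armLoTipout':(78,312)}
for k,p in pts.items(): print(k,onz('side',(320+p[0]/4.4,250+p[1]/4.4),.13).round(4))
rim={'UL':(147,48),'UR':(470,55),'LR':(533,328),'LL':(155,320)}
for z in(.13,.137):
  for k,p in rim.items(): print(z,k,onz('side',(320+p[0]/4.4,250+p[1]/4.4),z).round(4))
im=camera('wrist');cv2.imwrite('pics/wrist0.png',im[:,:,::-1]);c=calibration('wrist');print(c['fx'],c['cx'],c['cy'],np.round(c['extrinsics'],4).tolist())
E
```

```text
upL [ 0.5586 -0.0833  0.13  ]
upClosed [ 0.6363 -0.1443  0.13  ]
loL [ 0.5368 -0.1138  0.13  ]
loClosed [ 0.6154 -0.1704  0.13  ]
armUpTip_in [ 0.5422 -0.0368  0.13  ]
armLoTip_in [ 0.4892 -0.1089  0.13  ]
armUpTipout [ 0.5628 -0.0312  0.13  ]
armLoTipout [ 0.4868 -0.1332  0.13  ]
0.13 UL [ 0.597  -0.0328  0.13  ]
0.13 UR [ 0.7024 -0.1127  0.13  ]
0.13 LR [ 0.6121 -0.2305  0.13  ]
0.13 LL [ 0.5066 -0.1518  0.13  ]
0.137 UL [ 0.5916 -0.0393  0.137 ]
0.137 UR [ 0.6955 -0.118   0.137 ]
0.137 LR [ 0.6065 -0.2343  0.137 ]
0.137 LL [ 0.5024 -0.1566  0.137 ]
429.7519788010745 324.94643497345845 238.7145563259479 [[1.0, -0.0007, -0.0029, -0.6236], [0.0001, -0.9589, 0.2838, -0.0348], [-0.003, -0.2838, -0.9589, 0.3926], [0.0, 0.0, 0.0, 1.0]]
```

View pics/wrist0.png

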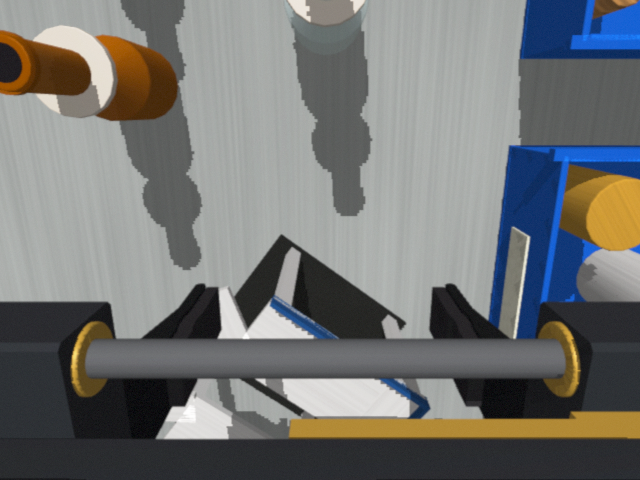

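The wrist view shows the amber collar at (75,70) and the clear collar at (325,5), with the rack partly hidden below. Measured positions: green is at about (0.4725, 0.265). The slot home is at about (0.617, -0.150), with the slot heading at about -37.3°. I'll move above the green bottle now and refine with the wrist camera.

Call:
{"api": "apply_moves", "payload": {"deltas": [{"translation":[0,0,0.045],"turn":[0,0,0],"hand":0.087},{"translation":[-0.02,0.035,0.02],"turn":[0,0,0],"hand":0.087},{"translation":[-0.022,0.038,0],"turn":[0,0,0],"hand":0.087},{"translation":[-0.022,0.038,0],"turn":[0,0,0],"hand":0.087},{"translation":[-0.022,0.038,0],"turn":[0,0,0],"hand":0.087}]}}

```text
time: 0.65
ee_pos: [0.5365, 0.1455, 0.2617]
eef_rot: [0.712, 0.703, -0.003, -0.001]
ft_force: [0.8, 1.3, 0.0]
width: 0.0874
```

Call:
{"api": "apply_moves", "payload": {"deltas": [{"translation":[-0.022,0.038,0],"turn":[0,0,0],"hand":0.087},{"translation":[-0.022,0.0,0],"turn":[0,0,0],"hand":0.087},{"translation":[-0.01,0,0],"turn":[0,0,0],"hand":0.087},{"translation":[0,0,0],"turn":[0,0,0],"hand":0.087},{"translation":[0,0,0],"turn":[0,0,0],"hand":0.087}]}}

```text
time: 1.15
ee_pos: [0.4773, 0.1906, 0.2615]
eef_rot: [0.708, 0.706, -0.003, -0.001]
ft_force: [1.0, -0.5, 0.4]
width: 0.0865
```

```bash
python3 - <<'E'
from h import *
s=readout.read_state();print(s['time'],s['ee_pos'].round(4),s['eef_rot'].round(4))
c=calibration('wrist');im=camera('wrist');cv2.imwrite('pics/wrist1.png',im[:,:,::-1]);np.save('w1.npy',np.array([c['fx'],c['cx'],c['cy']]));
print(proj('wrist',np.array([.4728,.2651,.165]),c),proj('wrist',np.array([.4728,.2651,.11]),c))
import json;json.dump({k:(v if np.isscalar(v) else np.array(v).tolist()) for k,v in c.items()},open('w1.json','w'))
E
```

```text
1.15 [0.4773 0.1906 0.2615] [ 0.7083  0.7059 -0.0026 -0.0013]
[319.42967917 116.35763725] [320.86570978 115.4422431 ]
```

View pics/wrist1.png

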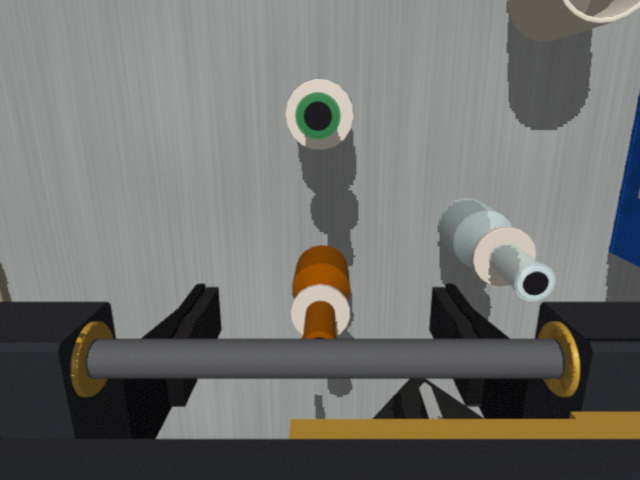

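The wrist view shows the green neck top at (318,116) and its collar at (319,114), within about 1 px of prediction. I'll move over, descend and grip.

Call:
{"api": "apply_moves", "payload": {"deltas": [{"translation":[-0.003,0.04,0],"turn":[0,0,0],"hand":0.087},{"translation":[-0.002,0.034,0],"turn":[0,0,0],"hand":0.087},{"translation":[0,0,0],"turn":[0,0,0],"hand":0.087},{"translation":[0,0,-0.03],"turn":[0,0,0],"hand":0.087},{"translation":[0,0,0],"turn":[0,0,0],"hand":0.087}]}}

```text
time: 1.7
ee_pos: [0.4781, 0.2615, 0.2298]
eef_rot: [0.713, 0.702, -0.003, -0.001]
ft_force: [0.2, -0.5, -0.6]
width: 0.087
```

Call:
{"api": "apply_moves", "payload": {"deltas": [{"translation":[-0.005,0.004,-0.02],"turn":[0,0,0],"hand":0.087},{"translation":[0,0,-0.025],"turn":[0,0,0],"hand":0.087},{"translation":[0,0,-0.025],"turn":[0,0,0],"hand":0.087},{"translation":[0,0,-0.018],"turn":[0,0,0],"hand":0.087},{"translation":[0,0,0],"turn":[0,0,0],"hand":0.087}]}}

```text
time: 2.2
ee_pos: [0.4792, 0.2601, 0.1441]
eef_rot: [0.716, 0.698, -0.001, 0.0]
ft_force: [0.2, -0.3, 0.3]
width: 0.087
```

Call:
{"api": "apply_moves", "payload": {"deltas": [{"translation":[-0.006,0.005,-0.009],"turn":[0,0,0.025],"hand":0.087},{"translation":[0,0,0],"turn":[0,0,0],"hand":0.087}]}}

```text
time: 2.4
ee_pos: [0.4746, 0.2648, 0.1368]
eef_rot: [0.708, 0.707, -0.0, 0.001]
ft_force: [0.5, -0.2, -0.1]
width: 0.0868
```

Call:
{"api": "apply_moves", "payload": {"deltas": [{"translation":[-0.002,0,-0.001],"turn":[0,0,0],"hand":0.05},{"translation":[0,0,0],"turn":[0,0,0],"hand":0.02},{"translation":[0,0,0],"turn":[0,0,0],"hand":0.015},{"translation":[0,0,0],"turn":[0,0,0],"hand":0.015},{"translation":[0,0,0],"turn":[0,0,0],"hand":0.015}], "newtons": 30}}

```text
time: 2.9
ee_pos: [0.474, 0.2655, 0.139]
eef_rot: [0.708, 0.707, 0.002, 0.001]
ft_force: [0.7, -0.9, -0.2]
width: 0.0545
```

Call:
{"api": "apply_moves", "payload": {"deltas": [{"translation":[0,0,0],"turn":[0,0,0],"hand":0.015},{"translation":[0,0,0],"turn":[0,0,0],"hand":0.015},{"translation":[0,0,0],"turn":[0,0,0],"hand":0.015}]}}

```text
time: 3.2
ee_pos: [0.4741, 0.2655, 0.1392]
eef_rot: [0.708, 0.707, 0.002, 0.001]
ft_force: [-0.1, 0.7, -0.1]
width: 0.0312
```

Call:
{"api": "apply_moves", "payload": {"deltas": [{"translation":[0,0,-0.002],"turn":[0,0,0],"hand":0.015},{"translation":[0,0,0],"turn":[0,0,0],"hand":0.015},{"translation":[0,0,0],"turn":[0,0,0],"hand":0.015},{"translation":[0,0,0],"turn":[0,0,0],"hand":0.015}]}}

```text
time: 3.6
ee_pos: [0.4745, 0.2662, 0.1381]
eef_rot: [0.708, 0.707, 0.003, 0.001]
ft_force: [-0.4, -0.4, 2.2]
width: 0.0226
```

Call:
{"api": "apply_moves", "payload": {"deltas": [{"translation":[0,0,0],"turn":[0,0,0],"hand":0.015},{"translation":[0,0,0],"turn":[0,0,0],"hand":0.015}]}}

```text
time: 3.8
ee_pos: [0.4744, 0.2662, 0.1381]
eef_rot: [0.708, 0.707, 0.003, 0.001]
ft_force: [-0.2, 0.5, 2.5]
width: 0.0225
```

```bash
python3 - <<'E'
from h import *
s=readout.read_state();print(s['time'],s['ee_pos'].round(4),s['width'])
a=camera('scene')[230:370,400:540];b=camera('side')[150:290,150:290]
cv2.imwrite('pics/grip.png',cv2.resize(np.hstack([a,b])[:,:,::-1],None,fx=2.8,fy=2.8,interpolation=cv2.INTER_CUBIC))
E
```

```text
3.8 [0.4744 0.2662 0.1381] 0.022531853325186778
```

View pics/grip.png

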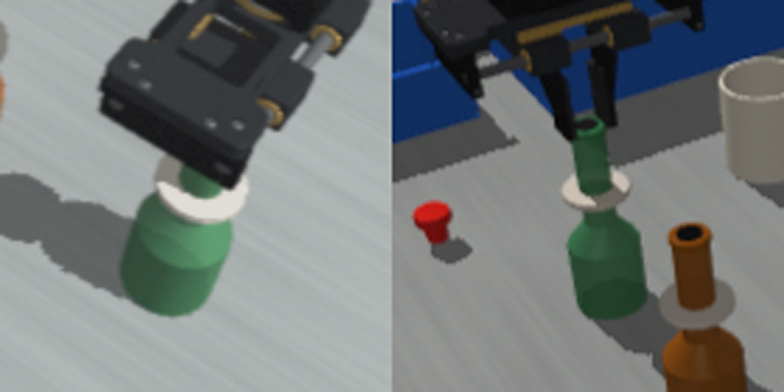

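```bash
python3 - <<'E'
from h import *
for z in(.165,.138,.124,.110):
  for dx in(-.012,0,.012):
    p=proj('side',np.array([.4744+dx,.2662,z]));print(z,dx,((p-[150,150])*2.8+[392,0]).round(0))
c=calibration('wrist');im=camera('wrist');cv2.imwrite('pics/wrist2.png',im[:,:,::-1])
print(proj('wrist',np.array([.4725,.265,.165]),c),proj('wrist',np.array([.4725,.265,.11]),c))
E
```

```text
0.165 -0.012 [570. 130.]
0.165 0 [585. 125.]
0.165 0.012 [599. 120.]
0.138 -0.012 [575. 161.]
0.138 0 [590. 156.]
0.138 0.012 [604. 151.]
0.124 -0.012 [578. 176.]
0.124 0 [592. 171.]
0.124 0.012 [607. 166.]
0.11 -0.012 [580. 192.]
0.11 0 [595. 187.]
0.11 0.012 [609. 182.]
[321.74987038 312.21179053] [322.096516   266.09250971]
```

View pics/wrist2.png

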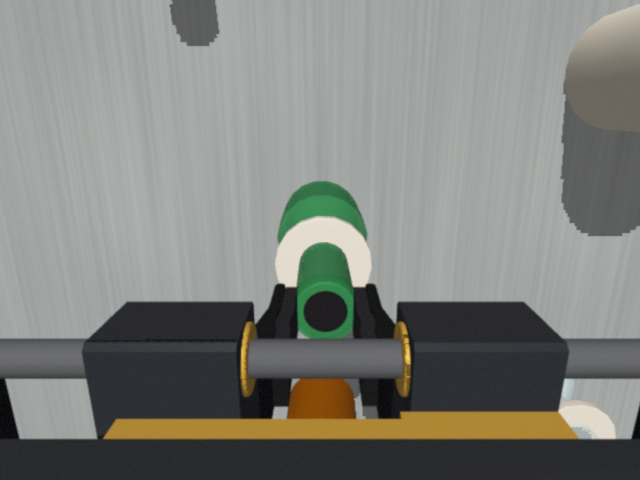

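```bash
python3 - <<'E'
from h import *
for z in(.183,.197,.211,.225):
  print(z,[proj('side',np.array([.6246+dx,0,z])).round(0) for dx in(-.0435,-.058,.0435,.058)])
c=calibration('wrist')
for z in(.124,.138,.155,.165): print(z,[proj('wrist',np.array([.4744+dx,.2662+dy,z]),c).round(0) for dx in(-.0125,.0125) for dy in(-.0095,.0095)])
g=cv2.imread('pics/side0.png')[150:240,290:430];cv2.imwrite('pics/f0.png',cv2.resize(g,None,fx=4,fy=4,interpolation=cv2.INTER_CUBIC))
a=camera('side')[170:250,190:260]
g=cv2.resize(a[:,:,::-1],None,fx=7,fy=7,interpolation=cv2.INTER_CUBIC)
cv2.imwrite('pics/f1.png',np.vstack([cv2.resize(cv2.imread('pics/f0.png'),(378,243)),cv2.resize(g,(378,350))]))
E
```

```text
0.183 [array([336., 232.]), array([329., 234.]), array([374., 216.]), array([379., 213.])]
0.197 [array([336., 225.]), array([329., 228.]), array([374., 209.]), array([380., 207.])]
0.211 [array([336., 218.]), array([330., 221.]), array([375., 203.]), array([381., 201.])]
0.225 [array([336., 212.]), array([330., 214.]), array([375., 196.]), array([381., 194.])]
0.124 [array([301., 291.]), array([300., 255.]), array([351., 291.]), array([351., 255.])]
0.138 [array([300., 303.]), array([299., 265.]), array([352., 303.]), array([353., 265.])]
0.155 [array([298., 319.]), array([297., 279.]), array([355., 319.]), array([356., 279.])]
0.165 [array([296., 331.]), array([295., 288.]), array([357., 330.]), array([357., 288.])]
```

View pics/f1.png

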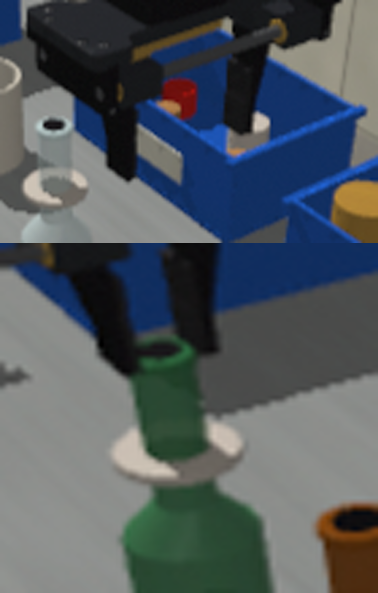

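The side view shows the fingertips at z≈0.16, only just on the neck's top edge. The state puts them about 30 mm lower (tip z≈0.124), and the first side picture shows the same offset. I trust the picture, so I'll reopen, go down about 25 mm in small steps with the force watched, and grip again.

Call:
{"api": "apply_moves", "payload": {"deltas": [{"translation":[0,0,0],"turn":[0,0,0],"hand":0.05},{"translation":[0,0,0],"turn":[0,0,0],"hand":0.05},{"translation":[0,0,0],"turn":[0,0,0],"hand":0.05},{"translation":[-0.002,-0.001,-0.006],"turn":[0,0,0],"hand":0.05},{"translation":[0,0,0],"turn":[0,0,0],"hand":0.05}]}}

```text
time: 4.5
ee_pos: [0.4721, 0.2647, 0.1308]
eef_rot: [0.708, 0.707, 0.002, 0.001]
ft_force: [-1.0, -0.1, -0.7]
width: 0.048
```

Call:
{"api": "apply_moves", "payload": {"deltas": [{"translation":[0,0,-0.006],"turn":[0,0,0],"hand":0.05},{"translation":[0,0,0],"turn":[0,0,0],"hand":0.05}]}}

```text
time: 4.7
ee_pos: [0.4719, 0.2645, 0.1239]
eef_rot: [0.708, 0.707, 0.002, 0.001]
ft_force: [0.3, 0.1, -0.1]
width: 0.0499
```

```bash
python3 - <<'E'
from h import *
s=readout.read_state();print(s['time'],s['ee_pos'].round(4),s['width'],s['ft_force'])
a=camera('side')[170:250,180:270]
cv2.imwrite('pics/f2.png',cv2.resize(a[:,:,::-1],None,fx=6,fy=6,interpolation=cv2.INTER_CUBIC))
E
```

```text
4.7 [0.4719 0.2645 0.1239] 0.049918467042999334 [ 0.31294702  0.13104494 -0.14880801]
```

View pics/f2.png

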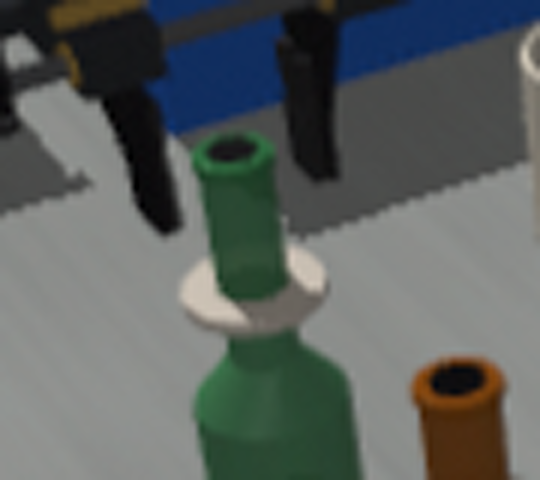

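Tips are now at about 44% of the way from neck top (233,148) to collar (253,285), so z≈0.141 against a nominal 0.110. That confirms the offset at about +31 mm. Going down another 12 mm, then gripping.

Call:
{"api": "apply_moves", "payload": {"deltas": [{"translation":[0,0,-0.006],"turn":[0,0,0],"hand":0.05},{"translation":[0,0,-0.005],"turn":[0,0,0],"hand":0.05},{"translation":[0,0,0],"turn":[0,0,0],"hand":0.015},{"translation":[0,0,0],"turn":[0,0,0],"hand":0.015},{"translation":[0,0,0],"turn":[0,0,0],"hand":0.015}], "newtons": 35}}

```text
time: 5.25
ee_pos: [0.4722, 0.2648, 0.1124]
eef_rot: [0.708, 0.707, 0.002, 0.001]
ft_force: [0.1, 0.6, 0.9]
width: 0.0336
```

Call:
{"api": "apply_moves", "payload": {"deltas": [{"translation":[0,0,0],"turn":[0,0,0],"hand":0.015},{"translation":[0,0,0],"turn":[0,0,0],"hand":0.015},{"translation":[0,0,0],"turn":[0,0,0],"hand":0.015},{"translation":[0,0,0],"turn":[0,0,0],"hand":0.015},{"translation":[0,0,0],"turn":[0,0,0],"hand":0.015}]}}

```text
time: 5.75
ee_pos: [0.4723, 0.2648, 0.1126]
eef_rot: [0.708, 0.707, 0.002, 0.001]
ft_force: [-0.5, 0.2, -0.6]
width: 0.0251
```

Call:
{"api": "apply_moves", "payload": {"deltas": [{"translation":[0,0,0.01],"turn":[0,0,0],"hand":0.015},{"translation":[0,0,0.025],"turn":[0,0,0],"hand":0.015},{"translation":[0,0,0.03],"turn":[0,0,0],"hand":0.015},{"translation":[0,0,0.03],"turn":[0,0,0],"hand":0.015},{"translation":[0,0,0.03],"turn":[0,0,0],"hand":0.015}]}}

```text
time: 6.25
ee_pos: [0.4687, 0.2626, 0.2392]
eef_rot: [0.707, 0.707, -0.002, 0.0]
ft_force: [0.7, 0.4, -2.4]
width: 0.025
```

Call:
{"api": "apply_moves", "payload": {"deltas": [{"translation":[0,0,0.03],"turn":[0,0,0],"hand":0.015},{"translation":[0,0,0.025],"turn":[0,0,0],"hand":0.015},{"translation":[0,0,0.015],"turn":[0,0,0],"hand":0.015},{"translation":[0,0,0.005],"turn":[0,0,0],"hand":0.015},{"translation":[0,0,0],"turn":[0,0,0],"hand":0.015}]}}

```text
time: 6.75
ee_pos: [0.4688, 0.2633, 0.325]
eef_rot: [0.707, 0.707, 0.002, 0.001]
ft_force: [0.2, 0.7, -2.6]
width: 0.0254
```

The weight reading (2.6 N) shows the bottle is held. Its foot is at about 0.21, so it clears the amber bottle on the way over.

Call:
{"api": "apply_moves", "payload": {"deltas": [{"translation":[0,-0.015,0],"turn":[0,0,0],"hand":0.015},{"translation":[0,-0.03,0],"turn":[0,0,0],"hand":0.015},{"translation":[0,-0.035,0],"turn":[0,0,0],"hand":0.015},{"translation":[0,-0.035,0],"turn":[0,0,0],"hand":0.015},{"translation":[0,-0.035,0],"turn":[0,0,0],"hand":0.015}]}}

```text
time: 7.25
ee_pos: [0.4648, 0.1083, 0.3192]
eef_rot: [0.705, 0.71, -0.002, -0.001]
ft_force: [0.6, -1.0, -2.0]
width: 0.025
```

Call:
{"api": "apply_moves", "payload": {"deltas": [{"translation":[0,-0.035,0],"turn":[0,0,0],"hand":0.015},{"translation":[0,-0.035,0],"turn":[0,0,0],"hand":0.015},{"translation":[0,-0.035,0],"turn":[0,0,0],"hand":0.015},{"translation":[0,-0.02,0],"turn":[0,0,0],"hand":0.015},{"translation":[0,0,0],"turn":[0,0,0],"hand":0.015}]}}

```text
time: 7.75
ee_pos: [0.459, -0.0335, 0.3138]
eef_rot: [0.709, 0.705, -0.005, -0.004]
ft_force: [0.7, -0.2, -2.1]
width: 0.0251
```

Call:
{"api": "apply_moves", "payload": {"deltas": [{"translation":[0.012,-0.007,-0.02],"turn":[0,0,0],"hand":0.015},{"translation":[0.01,-0.006,-0.03],"turn":[0,0,0],"hand":0.015},{"translation":[0,0,-0.03],"turn":[0,0,0],"hand":0.015},{"translation":[0,0,-0.03],"turn":[0,0,0],"hand":0.015},{"translation":[0,0,0],"turn":[0,0,0],"hand":0.015}]}}

```text
time: 8.25
ee_pos: [0.4774, -0.0488, 0.1971]
eef_rot: [0.71, 0.704, -0.006, -0.006]
ft_force: [-1.3, -0.6, -2.0]
width: 0.0247
```

Call:
{"api": "apply_moves", "payload": {"deltas": [{"translation":[0.004,0.002,-0.02],"turn":[0,0,0],"hand":0.015},{"translation":[0,0,-0.018],"turn":[0,0,0],"hand":0.015},{"translation":[0,0,-0.005],"turn":[0,0,0],"hand":0.015},{"translation":[0,0,0],"turn":[0,0,0],"hand":0.015}]}}

```text
time: 8.65
ee_pos: [0.4812, -0.0464, 0.1562]
eef_rot: [0.71, 0.704, -0.005, -0.006]
ft_force: [0.4, -0.3, -1.9]
width: 0.0248
```

```bash
python3 - <<'E'
from h import *
from scipy.spatial.transform import Rotation as R
s=readout.read_state();print(s['time'],s['ee_pos'].round(4),s['width'])
print('turn',(R.from_quat([.70711,.70711,0,0])*R.from_quat(s['eef_rot']).inv()).as_rotvec().round(4))
for n in('side','scene'):
  im=camera(n);cv2.imwrite(f'pics/{n}3.png',im[:,:,::-1])
  e=s['ee_pos'];print(n,[proj(n,np.array([e[0]+.0002,e[1]+.0002,e[2]-.1126+h])).round(1).tolist() for h in(.110,.104,.165,0.03)])
a=cv2.imread('pics/side3.png')[200:370,230:450];b=cv2.imread('pics/scene3.png')[110:310,200:400]
cv2.imwrite('pics/pre.png',np.hstack([cv2.resize(a,None,fx=2,fy=2),cv2.resize(b,(340,340))]))
E
```

```text
8.65 [ 0.4812 -0.0464  0.1562] 0.024784104125474583
turn [-0.0005 -0.016   0.0074]
side [[303.7, 280.0], [303.8, 282.7], [302.8, 253.9], [305.0, 314.0]]
scene [[319.4, 190.3], [319.5, 192.7], [319.1, 167.3], [319.9, 220.4]]
```

View pics/pre.png

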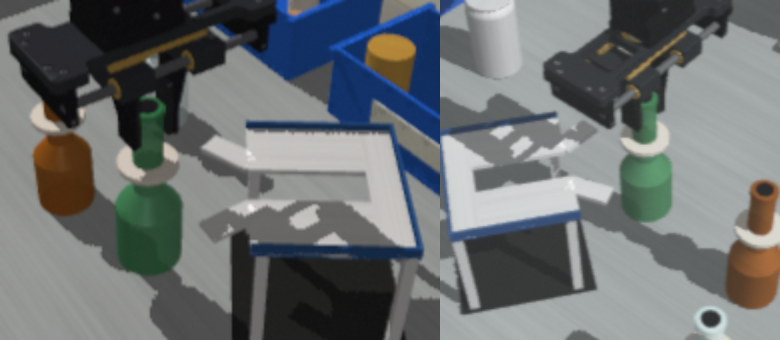

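The collar shows at side (304,280.5) and scene (321,191), against predictions of (303.7,280.0) and (319.4,190.3), so nothing slipped in the grip. Next I cross-check the slot axis from the scene view.

```bash
python3 - <<'E'
from h import *
f=lambda x,y:onz('scene',((x-440)/1.7+200,y/1.7+110),.13)[:2]
h=np.array([.617,-.150]);a=np.radians(-37.3);u=np.array([np.cos(a),np.sin(a)]);v=np.array([-u[1],u[0]])
for k,p in {'nearClosed':(474,193),'farClosed':(477,167),'nearTip':(615,188),'farTip':(598,128),'nearBend':(553,180)}.items():
  q=f(*p)-h;print('scene',k,(q@u).round(4),(q@v).round(4))
g=lambda x,y:onz('side',(230+x/2,200+y/2),.13)[:2]
for k,p in {'farTip':(202,147),'nearTip':(201,219),'nearBend':(250,202),'farBend':(249,172),'nearClosed':(371,201),'farClosed':(367,172)}.items():
  q=g(*p)-h;print('side',k,(q@u).round(4),(q@v).round(4))
for x in(-.17,-.13,-.09,0,.003): print(x,(h+u*x).round(4))
E
```

```text
scene nearClosed 0.0117 0.0186
scene farClosed 0.0052 -0.0177
scene nearTip -0.1313 0.0442
scene farTip -0.1303 -0.047
scene nearBend -0.0704 0.0188
side farTip -0.1267 0.0451
side nearTip -0.1255 -0.0416
side nearBend -0.0861 -0.0211
side farBend -0.0862 0.0146
side nearClosed 0.0124 -0.0163
side farClosed 0.0135 0.0183
-0.17 [ 0.4818 -0.047 ]
-0.13 [ 0.5136 -0.0712]
-0.09 [ 0.5454 -0.0955]
0 [ 0.617 -0.15 ]
0.003 [ 0.6194 -0.1518]
```

Both views put the slot axis within about 2 mm of my estimate. I'll lower to a foot height of about 33 mm, level the tool, then slide in.

Call:
{"api": "apply_moves", "payload": {"deltas": [{"translation":[0,-0.001,-0.011],"turn":[0,-0.016,0.007],"hand":0.015},{"translation":[0,0,0],"turn":[0,0,0],"hand":0.015}]}}

```text
time: 8.95
ee_pos: [0.4831, -0.0475, 0.1483]
eef_rot: [0.707, 0.707, 0.002, 0.002]
ft_force: [-1.2, -0.1, -1.5]
width: 0.0249
```

Call:
{"api": "apply_moves", "payload": {"deltas": [{"translation":[0.008,-0.006,0],"turn":[0,0,0],"hand":0.015},{"translation":[0.01,-0.0075,0],"turn":[0,0,0],"hand":0.015},{"translation":[0.01,-0.0075,0],"turn":[0,0,0],"hand":0.015},{"translation":[0,0,0],"turn":[0,0,0],"hand":0.015}]}}

```text
time: 9.35
ee_pos: [0.5156, -0.0709, 0.1516]
eef_rot: [0.707, 0.707, 0.003, 0.003]
ft_force: [0.5, -0.8, -2.2]
width: 0.0251
```

Call:
{"api": "apply_moves", "payload": {"deltas": [{"translation":[0.007,-0.007,-0.005],"turn":[0,0,0],"hand":0.015},{"translation":[0.008,-0.0065,-0.002],"turn":[0,0,0],"hand":0.015},{"translation":[0.008,-0.006,-0.001],"turn":[0,0,0],"hand":0.015},{"translation":[0.008,-0.006,0],"turn":[0,0,0],"hand":0.015},{"translation":[0,0,0],"turn":[0,0,0],"hand":0.015}]}}

```text
time: 9.85
ee_pos: [0.5494, -0.0993, 0.1422]
eef_rot: [0.708, 0.707, 0.003, 0.003]
ft_force: [-0.0, 0.2, -1.6]
width: 0.0248
```

Call:
{"api": "apply_moves", "payload": {"deltas": [{"translation":[0.008,-0.006,0.002],"turn":[0,0,0],"hand":0.015},{"translation":[0.008,-0.006,0],"turn":[0,0,0],"hand":0.015},{"translation":[0.008,-0.006,0],"turn":[0,0,0],"hand":0.015},{"translation":[0.008,-0.006,0],"turn":[0,0,0],"hand":0.015},{"translation":[0,0,0],"turn":[0,0,0],"hand":0.015}]}}

```text
time: 10.35
ee_pos: [0.5845, -0.1253, 0.1446]
eef_rot: [0.708, 0.707, 0.003, 0.003]
ft_force: [0.5, -0.5, -2.4]
width: 0.025
```

Call:
{"api": "apply_moves", "payload": {"deltas": [{"translation":[0.008,-0.006,0],"turn":[0,0,0],"hand":0.015},{"translation":[0.008,-0.006,0],"turn":[0,0,0],"hand":0.015},{"translation":[0.006,-0.0045,0],"turn":[0,0,0],"hand":0.015},{"translation":[0.003,-0.002,-0.002],"turn":[0,0,0],"hand":0.015},{"translation":[0,0,0],"turn":[0,0,0],"hand":0.015}]}}

```text
time: 10.85
ee_pos: [0.6116, -0.1454, 0.1421]
eef_rot: [0.708, 0.707, 0.003, 0.003]
ft_force: [-0.5, 0.4, -1.4]
width: 0.0248
```

Call:
{"api": "apply_moves", "payload": {"deltas": [{"translation":[0.002,-0.0015,0],"turn":[0,0,0],"hand":0.015},{"translation":[0.002,-0.0015,0],"turn":[0,0,0],"hand":0.015},{"translation":[0,0,-0.002],"turn":[0,0,0],"hand":0.015},{"translation":[0,0,0],"turn":[0,0,0],"hand":0.015}]}}

```text
time: 11.25
ee_pos: [0.6156, -0.1481, 0.1398]
eef_rot: [0.707, 0.707, 0.003, 0.002]
ft_force: [0.5, -0.9, -1.9]
width: 0.0252
```

Call:
{"api": "apply_moves", "payload": {"deltas": [{"translation":[0,0,-0.0015],"turn":[0,0,0],"hand":0.015},{"translation":[0,0,-0.001],"turn":[0,0,0],"hand":0.015},{"translation":[0,0,0],"turn":[0,0,0],"hand":0.015}]}}

```text
time: 11.55
ee_pos: [0.6159, -0.148, 0.1388]
eef_rot: [0.707, 0.707, 0.003, 0.003]
ft_force: [0.3, 1.0, -2.0]
width: 0.0251
```

Call:
{"api": "apply_moves", "payload": {"deltas": [{"translation":[0,0,-0.002],"turn":[0,0,0],"hand":0.015},{"translation":[0,0,-0.001],"turn":[0,0,0],"hand":0.015},{"translation":[0,0,0],"turn":[0,0,0],"hand":0.015}]}}

```text
time: 11.85
ee_pos: [0.6163, -0.148, 0.1388]
eef_rot: [0.707, 0.707, 0.004, 0.004]
ft_force: [-0.1, 0.2, -1.4]
width: 0.0251
```

```bash
python3 - <<'E'
from h import *
s=readout.read_state();print(s['time'],s['ee_pos'].round(4),s['ft_force'].round(1))
e=s['ee_pos']
a=camera('side')[230:370,330:450];b=camera('scene')[150:300,190:310]
print([(proj('side',np.array([e[0],e[1],z]))-[330,230]) for z in(.130,.136,.191)])
cv2.imwrite('pics/home.png',np.hstack([cv2.resize(a,None,fx=3.3,fy=3.3),cv2.resize(b,(370,462))])[:,:,::-1])
E
```

```text
11.85 [ 0.6163 -0.148   0.1388] [-0.1  0.2 -1.4]
[array([75.52487578, 62.81704843]), array([75.92725317, 60.1790353 ]), array([79.80891205, 34.73061978])]
```

View pics/home.png

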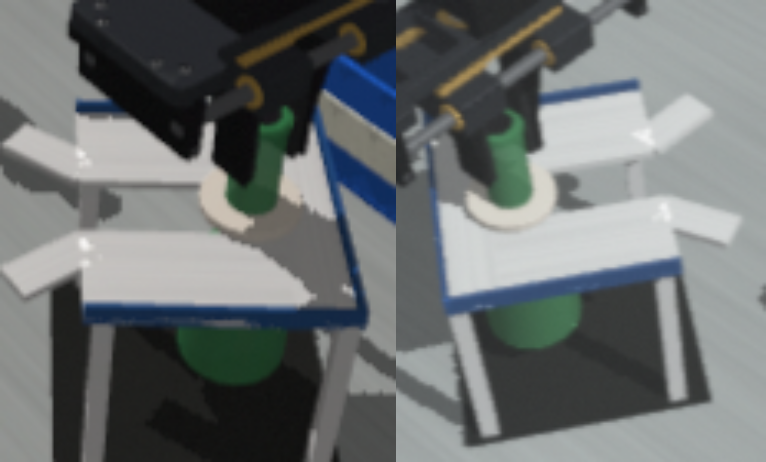

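The picture shows the collar resting on the plate at the closed end. Its centre, at (249,198) in the left crop, matches the prediction within 1 px. Releasing now.

Call:
{"api": "apply_moves", "payload": {"deltas": [{"translation":[0,0,0],"turn":[0,0,0],"hand":0.04},{"translation":[0,0,0],"turn":[0,0,0],"hand":0.06},{"translation":[0,0,0],"turn":[0,0,0],"hand":0.06},{"translation":[0,0,0],"turn":[0,0,0],"hand":0.06},{"translation":[0,0,0],"turn":[0,0,0],"hand":0.06}]}}

```text
time: 12.45
ee_pos: [0.6169, -0.1479, 0.1382]
eef_rot: [0.707, 0.707, 0.004, 0.004]
ft_force: [0.0, -0.1, 0.6]
width: 0.0556
```

Call:
{"api": "apply_moves", "payload": {"deltas": [{"translation":[0,0,0.01],"turn":[0,0,0],"hand":0.06},{"translation":[0,0,0.015],"turn":[0,0,0],"hand":0.06},{"translation":[0,0,0.025],"turn":[0,0,0],"hand":0.06},{"translation":[0,0,0.03],"turn":[0,0,0],"hand":0.06},{"translation":[0,0,0.03],"turn":[0,0,0],"hand":0.06}]}}

```text
time: 12.95
ee_pos: [0.6145, -0.1475, 0.252]
eef_rot: [0.707, 0.707, 0.003, 0.002]
ft_force: [1.2, 0.3, -0.4]
width: 0.0595
```

Call:
{"api": "apply_moves", "payload": {"deltas": [{"translation":[-0.03,0.02,0.02],"turn":[0,0,0],"hand":0.06},{"translation":[-0.03,0.03,0],"turn":[0,0,0],"hand":0.06},{"translation":[0,0,0],"turn":[0,0,0],"hand":0.06},{"translation":[0,0,0],"turn":[0,0,0],"hand":0.06},{"translation":[0,0,0],"turn":[0,0,0],"hand":0.06}]}}

```text
time: 13.45
ee_pos: [0.555, -0.0972, 0.2845]
eef_rot: [0.708, 0.706, 0.007, 0.008]
ft_force: [0.5, -0.8, 0.7]
width: 0.0601
```

```bash
python3 - <<'E'
from h import *
s=readout.read_state();print(s['time'],s['ee_pos'].round(4),s['ft_force'].round(1),s['width'])
a=camera('side');b=camera('scene');h=np.array([.617,-.150])
print([(proj('side',np.array([*h,z]))-[200,150])*2 for z in(.136,.191)],[(proj('scene',np.array([*h,z]))-[190,150])*1.6+[500,0] for z in(.136,.191)])
for p,q in {'amber':((388,244),(260,258)),'clear':((358,318),(311,220))}.values():
  print([int(np.abs(cv2.imread(f'pics/{n}0.png')[:,:,::-1].astype(int)-im)[r[1]-20:r[1]+20,r[0]-18:r[0]+18].mean()) for n,im,r in(('scene',b,p),('side',a,q))])
cv2.imwrite('pics/end.png',np.hstack([cv2.resize(a[150:380,200:450],None,fx=2,fy=2),cv2.resize(b[150:437,190:370],(288,460))])[:,:,::-1])
E
```

```text
13.45 [ 0.555  -0.0972  0.2845] [ 0.5 -0.8  0.7] 0.060143385012454795
[array([414.22752832, 281.4076876 ]), array([422.11437681, 230.4864414 ])] [array([556.22380714, 100.02197196]), array([548.57742004,  64.47284306])]
[10, 7]
[12, 1]
```

View pics/end.png

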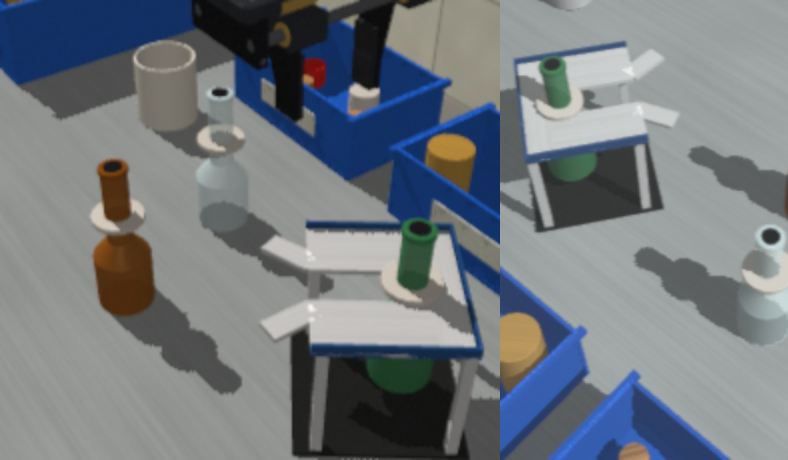

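The bottle hangs upright and free. Its collar is at (412,281) and its neck top at about (420,230), against home predictions of (414,281) and (422,230). The amber collar is at full-frame (259,258) and the clear one at (311,219), both unchanged. Handing in.

```bash
python3 -c "
from bench import order
print(order.close_job())"
```

```text
the job is handed in; nothing more can be done
None
```

The green bottle hangs by its collar at the closed end of the rack's slot. The job was handed in at about 13.5 s of the 42 s allowed, and no verdict was reported.

**What I did:** I found the bottles and the slot in two camera views and gripped the green neck. I lifted it over the amber bottle, slid it in through the flared mouth, lowered the collar onto the plate, let go and backed away.

**Last checks:**
- **Green bottle:** the collar and neck top are about 2 px from the predicted home position, roughly 2–3 mm, and the bottle looks upright.
- **Amber and clear bottles:** the side view shows their collars within about 1 px of where they were at the start. A plain image difference around them gave 1 to 12 grey levels; I didn't check the cause, which may be moved shadows.
- **Gripper:** open and well clear, with the wrist force near zero.

**Disagreements:**
- **Finger height:** in the pictures the fingertips sit about 31 mm higher than the TCP reading and the stated tool dimensions imply. My first grip therefore caught only the top of the neck. I reopened, went lower by the picture and gripped again.
- **Finger opening:** the reading on the 26 mm neck was 22.5 mm at the first grip and 25 mm at the second.

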